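# Roll the feed wheel until the wax block stands at the gauge mark

## Task

Set the wax block's distance from the knife: with a fingertip on top of the knurled feed wheel, roll the wheel towards the knife, stroke after stroke, until the red pointer on the carriage stands inside the green band of the gauge, then take the finger away. Move the carriage only by rolling the wheel, never by pushing it, and do not let the block run into the knife. Grasp nothing, and leave the jar, the cassette and the steel mould where they stand.

Things in the scene. Friction and masses are not known exactly. Their poses are not given: they have to be found in the camera images.
- wheel: Knurled wheel, 64 mm diameter, 24 mm wide, on a level axle (its x axis); origin at its centre, 48 mm above the table: its top is at 80 mm. Round grey cheeks (53 mm diameter, 46 mm over both) leave only the outer 5 mm of rim free. Rolling its top towards the knife advances the carriage 10 mm per radian (per 32 mm of rim), no play, about 1 N at the rim; it stays where left. End stops 4.5 rad apart.
- carriage: Aluminium carriage, 60 x 56 mm, top 96 mm above the table (black knob), holding a yellow cassette with a white wax block. It slides 45 mm along the stage's y axis to the knife and starts within 8 mm of the wheel-side end. Origin: middle of its underside, 20 mm above the table, at least 90 mm from the wheel's centre. Axes as the stage's. Not to be touched.
- pointer (a point): Tip of the thin red pointer (3 mm wide) that sticks out sideways (+x) from the carriage, over the gauge; it moves with the carriage. It lies 47.5 mm above the table.
- mark (a point): Middle of the green band (8 mm wide along y, 30 mm long along x) on top of the black gauge rider (30 x 32 mm, top 44 mm above the table). The gauge is clamped. At the start the pointer is 16 to 36 mm short of this along the stage's y.
- block_face (a point): Centre of the wax block's face that looks at the knife (+y of the stage).
- knife (a point): Edge line of the knife guard that the block would run into, 55 mm above the table; block face to this along y is the gap, 9 to 21 mm when the pointer is at the mark. The knife holder is black with a red guard, its highest part 79 mm above the table.
- stage: White base plate of the whole device, 145 x 300 mm, 15 mm thick, fixed to the table. The origin lies at table height; the wheel's centre is at (0, -90, 48) mm of its frame. Its y axis points from the wheel to the knife, x towards the gauge's side.
- jar_mid (a point): Centre of a loose screw jar with a blue cap, 42 mm in diameter, 55 mm high. Leave alone.
- cassette_mid (a point): Centre of a loose orange tissue cassette lying flat, 40 x 28 x 8 mm. Leave alone.
- mould_mid (a point): Centre of a loose small steel mould (open tray), 45 x 34 x 14 mm. Leave alone.

How it is judged:
By the outcome, as a careful person would: the job done as asked, in the order asked, and still so for the second after the job is handed in, with the robot touching nothing.
It also fails if it takes over 51 s, if anything falls off the work surface, if the arm or the gripper's body presses on something with over 40 N, if the wrist force passes 120 N, or if a joint passes its speed limit or range.

## Robot

A 6-joint arm with a two-finger parallel gripper is mounted at the origin on the work surface. World frame = base frame: x ahead of the robot, y to its left, z up, the work surface at z = 0. Lengths are in m, angles in rad, forces in N, time in s.
With the tool pointing down it reaches from about 0.25 to 0.8 m from the base axis. Payload 3.9 kg.
Tool frame: the origin (TCP) lies at the very end of the fingers, on their centre line; the grasp point (between the pads) lies 19 mm behind it (r.grip_depth is the distance from the TCP to the grasp point, in m); y points along the fingers, z is the direction in which the jaws open and shut, and the axes are right-handed (so a half turn about y gives the same grasp; the last joint's range is limited). The gripper opens to 85 mm and grips with 20 to 120 N. Pads are 22 mm wide; open, the fingers measure 114 mm over their backs; the gripper's body (76 mm by 85 mm) begins 54 mm behind the grasp point. The pads swing forward as they close: fully open they stand 13 mm farther back than shut.
Start: joints at [-1.178, 0.26, -0.138, 1.173, 0, 1.571], TCP at [0.201, -0.485, 0.231] pointing down, gripper open.
Joint ranges: [-2.78, 2.78], [-0.83, 1.72], [-1.28, 1.37], [-1.9, 2.12], [-1.57, 1.48], [-3.14, 3.14]. Speed limits (rad/s): [2.57, 2.57, 3.14, 3.14, 3.14, 3.14].

## Interface

Orientations are given as [roll, pitch, yaw] about the fixed x, y, z axes, in that order (R = Rz(yaw) Ry(pitch) Rx(roll)).
In Python, from cell import r gives the robot as it stands.
- The arm moves only by the tool drive_tool, never from a script. Its argument "plan" is a list of rows, each a list of 7 numbers: the finger opening in cm, from 0 to 8.54, then the shift along the tool's x, y, z in cm, then the turn, a rotation vector about the tool's x, y, z in rad. In form: [[gripper, tx, ty, tz, ax, ay, az], ...]. A call has 1 to 10 rows; each row is the pose to reach, as a shift and turn from the pose measured when the call began, along the tool's axes at that moment; what a row does not reach only later rows make up. A row lasts 1/8 s, in which the tool goes at most 62.5 mm and 10.7 degrees, less where a joint would pass 70% of its speed; a pose out of reach is approached as far as the arm can. A call with a gripper value outside its range is refused whole. The fingers move at their own pace and stop on an object; the grip force is fixed at half the most. Time passes only in rows, so rows that repeat a pose let the fingers close. It gives the time, the measured TCP pose, the force and the opening at its end, in the units of the state.
- r.observe(): the state, without advancing time (a new reading comes with each control period).
- r.snapshot(name): name is "scene" or "top" or "wrist"; returns a dict with "frame" (480x640x3 uint8, red, green, blue), "fx", "fy", "cx", "cy" (pixels), "D" ([k1, k2, p1, p2, k3] as OpenCV has them; the pictures are not rectified), "position" and "orientation" of the camera in the world. Camera axes: x right, y up, looking along -z (the intrinsics and any distortion apply to the point x, -y, -z); pixel columns grow to the right and rows downward; lengths in m; the calibration is good to about 2 mm. A picture is of the moment at which its call begins. There is no depth.
- r.close_job(): hands the job in, once; it reports no verdict.
The state is a dict: "time": time; "joints": joint angles; "qvel": joint speeds; "joint_torque": joint torques, N m; "tcp_pos": TCP position; "tool_rot": TCP orientation; "force": force on the tool from outside, world axes, zero at the start; "ft_torque": the same for the moment, N m; "finger_gap": opening from 0.0 (shut) to 1.0 (fully open).
Only numpy, scipy, OpenCV 4.12 (cv2) and the standard library are available. Lean on these libraries where they do the work, as an engineer would, in place of code of your own. Each camera call takes 0.05 s, during which the arm holds its last target. There are 200 camera calls.

## Working session

There is one attempt and no reset: what is moved stays moved. The work goes in short steps, Python scripts to look and compute and a tool call to move; the robot and the scene stay as the last step left them, time stands still between calls to the robot, and variables do not carry over. Pictures are saved under pics/ and viewed, about 8 in all and at most 12, crops included, and the job is handed in when it is done.

Besides the shell and the picture viewer there is one more tool, called after "Emit:" as name(argument=value, ...), one argument or row to a line, values as JSON. drive_tool: Moves the arm, as the interface text tells. Its arguments: {"type":"object","properties":{"plan":{"type":"array"}},"required":["plan"]}

```bash
mkdir -p pics; ls; python3 - <<'E'
from cell import r
import cv2
for n in("scene","top"):
    s=r.snapshot(n); cv2.imwrite(f"pics/{n}0.png",s["frame"][:,:,::-1]); print(n,{k:s[k] for k in s if k!="frame"})
o=r.observe(); print(o)
E
```

```text
pics
scene {'fx': 493.02694093552475, 'fy': 493.02694093552475, 'cx': 320.92412891038714, 'cy': 236.68758519366088, 'D': array([-0.1010454,  0.       ,  0.       ,  0.       ,  0.       ]), 'position': array([ 1.10884308, -0.09464253,  0.54634914]), 'orientation': array([ 0.83951269, -0.00746317,  1.34679742])}
top {'fx': 531.1009435297497, 'fy': 531.1009435297497, 'cx': 320.3195565754644, 'cy': 235.3195801691252, 'D': array([-0.02767847,  0.        ,  0.        ,  0.        ,  0.        ]), 'position': array([0.42817398, 0.04217314, 0.83094343]), 'orientation': array([ 0.17325671,  0.00288012, -1.55854734])}
{'time': 0.1, 'joints': array([-1.17798831e+00,  2.60601265e-01, -1.39272234e-01,  1.17269134e+00,
        7.95726545e-06,  1.57079261e+00]), 'qvel': array([-0.00084241, -0.0005778 ,  0.00303457,  0.00112058, -0.00044962,
       -0.00271577]), 'joint_torque': array([-2.39424240e-03, -4.06508017e+01,  2.54528368e+01,  1.00614017e-02,
       -2.69004113e-04, -9.40183099e-06]), 'tcp_pos': array([ 0.20072452, -0.48443594,  0.23054491]), 'tool_rot': array([-1.57256484e+00,  7.96382833e-06, -2.74878093e+00]), 'force': array([0.09542219, 0.29286426, 0.42635808]), 'ft_torque': array([-0.04021145,  0.02062246,  0.03140361]), 'finger_gap': 0.9979442017193015}
```

View pics/top0.png

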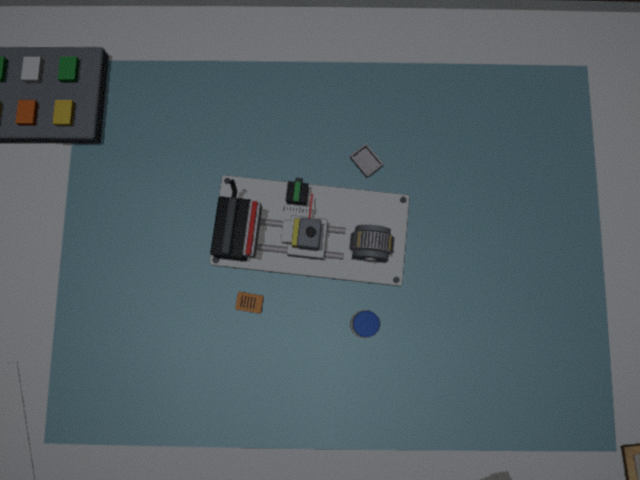

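View pics/scene0.png

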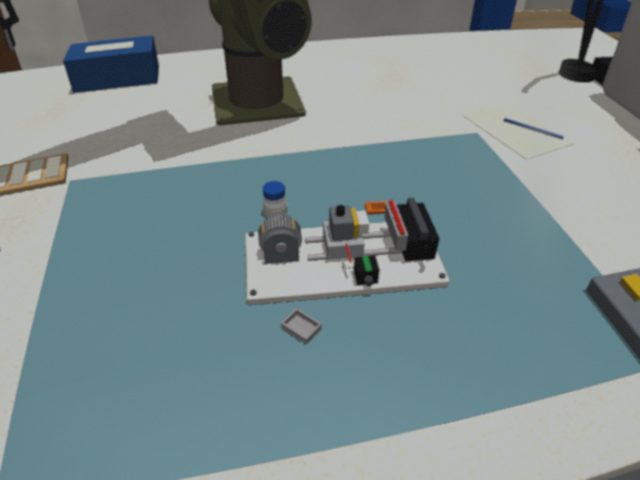

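The top view shows the wheel at (372,243), carriage at (309,234), green band at (297,191), knife at (236,228), plate corners about (221,177), (410,191), (403,285) and (210,264). The mould (367,161), the jar (366,324) and the cassette (250,302) are clear of the wheel's line. The scene view agrees. I'll zoom in next.

```bash
cat > h.py <<'E'
import numpy as np, cv2
from scipy.spatial.transform import Rotation as R
from cell import r
def cam(s):
    K=np.array([[s["fx"],0,s["cx"]],[0,s["fy"],s["cy"]],[0,0,1.]]); Rc=R.from_euler("xyz",s["orientation"]).as_matrix()
    return K,s["D"],Rc,s["position"]
def proj(c,P):
    K,D,Rc,p=c; F=np.diag([1,-1,-1.]); M=F@Rc.T
    return cv2.projectPoints(np.atleast_2d(P).astype(float),cv2.Rodrigues(M)[0],-M@p,K,D)[0][:,0]
def back(c,uv,z):
    K,D,Rc,p=c; n=cv2.undistortPoints(np.atleast_2d(uv).astype(float)[:,None],K,D)[:,0]
    d=np.c_[n[:,0],-n[:,1],-np.ones(len(n))]@Rc.T; z=np.broadcast_to(z,len(n))
    return p+d*((z-p[2])/d[:,2])[:,None]
def stage(P,st): # stage frame (mm) -> world m
    P=np.atleast_2d(P)/1000.; c,s=np.cos(st[2]),np.sin(st[2])
    return np.c_[st[0]+c*P[:,0]-s*P[:,1],st[1]+s*P[:,0]+c*P[:,1],P[:,2]]
E
python3 - <<'E'
from h import *
s=r.snapshot("top"); c=cam(s); np.save("pics/top.npy",s["frame"])
im=s["frame"]
# plate corners from bright mask edges
x0,y0=205,170
cr=im[y0:y0+122,x0:x0+210,::-1]; big=cv2.resize(cr,None,fx=3.8,fy=3.8,interpolation=cv2.INTER_CUBIC)
big=np.clip(big*1.6,0,255).astype(np.uint8); cv2.imwrite("pics/crop1.png",big)
print(back(c,[[221,177],[410,191],[403,285],[210,264]],.015))
E
```

```text
[[ 0.66339887  0.20565825  0.015     ]
 [ 0.64384761 -0.09486261  0.015     ]
 [ 0.4949998  -0.08160356  0.015     ]
 [ 0.52386095  0.21648042  0.015     ]]
```

View pics/crop1.png

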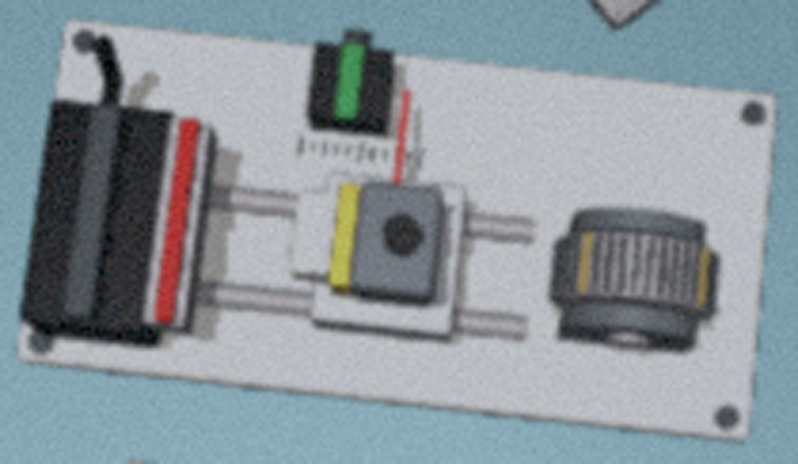

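```bash
python3 - <<'E'
from h import *
from scipy.optimize import least_squares
c=cam(r.snapshot("top"))
f=lambda q:np.array(q)/3.8+[205,170]-.37
uv=f([[68,22],[774,95],[745,437],[22,358]])
P=np.array([[72.5,150,15],[72.5,-150,15],[-72.5,-150,15],[-72.5,150,15]])
w=back(c,uv,.015); print(w.round(4))
so=least_squares(lambda st:(stage(P,st)-w)[:,:2].ravel(),[.58,.06,.09]); st=so.x; print(st,(so.fun*1e3).round(1))
np.save("st.npy",st)
def inv(W): 
    d=(W[:,:2]-st[:2])*1e3; a=st[2]; return np.c_[d@[np.cos(a),np.sin(a)],d@[-np.sin(a),np.cos(a)]].round(1)
for n,q,z in [("tip",(406,92),.0475),("markmid",(349,81),.044),("knob",(403,235),.096),("redguard L/R",(178,220),.07),("wheel top mid",(647,268),.08),("gold1",(586,264),.075),("gold2",(706,277),.06)]:
    print(n,inv(back(c,f([q]),z)))
print("wheel world",stage([[0,-90,80]],st),"px crop",(proj(c,stage([[0,-90,80],[12,-90,80],[-12,-90,80]],st))-[205,170]+.37)*3.8)
E
```

```text
[[ 0.666   0.2033  0.015 ]
 [ 0.6379 -0.0921  0.015 ]
 [ 0.4955 -0.0781  0.015 ]
 [ 0.5241  0.2158  0.015 ]]
[ 0.58089337  0.06226046 -0.09541688] [ 1.3  1.3  0.9 -1.9 -1.1 -2.1 -1.1  2.6]
tip [[48.1  2.7]]
markmid [[51.1 26.1]]
knob [[-18.4  -4.6]]
redguard L/R [[-17.2  83.1]]
wheel top mid [[-18.3 -96.8]]
gold1 [[-18.4 -74. ]]
gold2 [[ -15.9 -121.5]]
wheel world [[ 0.57231888 -0.02733015  0.08      ]] px crop [[633.48240631 218.68353703]
 [636.35307827 187.82181957]
 [630.59359523 249.71321023]]
```

```bash
python3 - <<'E'
from h import *
s=r.snapshot("top");c=cam(s); st=np.load("st.npy")
t=np.linspace(0,2*np.pi,181)
def ring(x,y,rad): return stage(np.c_[x+0*t,y+rad*np.cos(t),48+rad*np.sin(t)],st)
for x0,y0 in [(-18.2,-90),(-18.2,-94),(-18.2,-98)]:
    print(y0)
    for dx,rad in[(12,32),(-12,32),(23,26.5),(-23,26.5)]:
        p=(proj(c,ring(x0+dx,y0,rad))-[205,170]+.37)*3.8
        print(dx,p.min(0).round(),p.max(0).round())
# overlay best guess on scene and top
sc=r.snapshot("scene");c2=cam(sc)
def ov(s,c,x,y,w,h,k):
    im=cv2.resize(s["frame"][y:y+h,x:x+w,::-1],None,fx=k,fy=k,interpolation=cv2.INTER_CUBIC); im=np.clip(im*1.5,0,255).astype(np.uint8)
    for dx,rad in[(12,32),(-12,32),(23,26.5)]:
        cv2.polylines(im,[((proj(c,ring(-18.2+dx,-95,rad))-[x,y]+.37)*k).astype(np.int32)],True,(0,0,255),1)
    return im
a=ov(s,c,330,200,100,75,5); b=ov(sc,c2,235,190,100,75,5); cv2.imwrite("pics/ov.png",cv2.resize(np.vstack([a,b]),(400,600)))
cv2.imwrite("pics/ov.png",np.hstack([a[:,:400],b[:,:400]]))
E
```

```text
-90
12 [544. 232.] [706. 265.]
-12 [538. 294.] [701. 323.]
23 [560. 207.] [695. 236.]
-23 [549. 325.] [684. 348.]
-94
12 [554. 233.] [716. 266.]
-12 [548. 295.] [711. 324.]
23 [570. 208.] [705. 237.]
-23 [559. 326.] [695. 349.]
-98
12 [564. 235.] [727. 267.]
-12 [558. 296.] [721. 325.]
23 [580. 209.] [715. 238.]
-23 [569. 328.] [705. 350.]
```

View pics/ov.png

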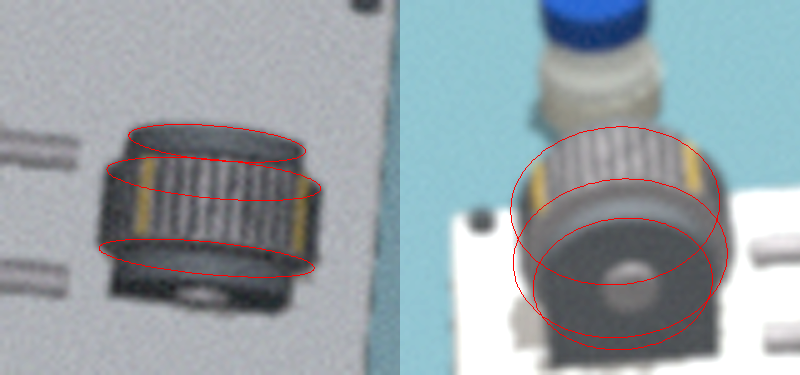

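The overlay puts the wheel centre at about (-17.5,-94) mm in my plate frame, so the wheel's top is at world (0.5545,-0.0296,0.080), good to ±2 mm. The pointer is about 23 mm short of the mark, which is about 75 mm of rim. I'll go above the wheel with the fingers shut and the pad width along the stroke.

Emit:
drive_tool(
  plan=[
    [0,-25,3,-14,0,-0.5,0],
    [0,-49.7,9,-27.7,0,-1.083,0],
    [0,-49.7,9,-27.7,0,-1.083,0],
    [0,-49.7,9,-27.7,0,-1.083,0],
    [0,-49.7,9,-27.7,0,-1.083,0],
    [0,-49.7,9,-27.7,0,-1.083,0],
    [0,-49.7,9,-27.7,0,-1.083,0],
    [0,-49.7,9,-27.7,0,-1.083,0],
    [0,-49.7,9,-27.7,0,-1.083,0],
    [0,-49.7,9,-27.7,0,-1.083,0],
  ],
)

```text
time: 1.55
tcp_pos: [0.5558, -0.0356, 0.1403]
tool_rot: [-1.571, 0.001, -1.661]
force: [0.3, -0.1, -0.2]
finger_gap: 0.001
```

Emit:
drive_tool(
  plan=[
    [0,0,0,0,0,0,0],
    [0,0,0,0,0,0,0],
    [0,0,0,0,0,0,0],
  ],
)

```text
time: 1.92
tcp_pos: [0.5551, -0.0369, 0.1407]
tool_rot: [-1.571, 0.001, -1.663]
force: [0.7, -0.6, -0.1]
finger_gap: 0.002
```

Emit:
drive_tool(
  plan=[
    [0,0.2,3,-0.1,0,0,0],
    [0,0.2,5.5,-0.1,0,0,0],
    [0,0.2,5.8,-0.1,0,0,0],
    [0,0.2,5.9,-0.1,0,0,0],
    [0,0.2,6.0,-0.1,0,0,0],
    [0,0.2,6.05,-0.1,0,0,0],
    [0,0.2,6.05,-0.1,0,0,0],
  ],
)

```text
time: 2.8
tcp_pos: [0.5542, -0.0387, 0.0806]
tool_rot: [-1.57, 0.001, -1.663]
force: [0.0, 0.5, -0.1]
finger_gap: -0.001
```

```bash
python3 - <<'E'
from h import *
o=r.observe(); print(o["tcp_pos"],o["force"])
s=r.snapshot("scene"); cv2.imwrite("pics/s1.png",np.clip(cv2.resize(s["frame"][150:310,220:450,::-1],None,fx=3.4,fy=3.4,interpolation=cv2.INTER_CUBIC)*1.3,0,255).astype(np.uint8))
E
```

```text
[ 0.55420884 -0.03867519  0.08063227] [ 0.04287255  0.47676973 -0.14986953]
```

View pics/s1.png

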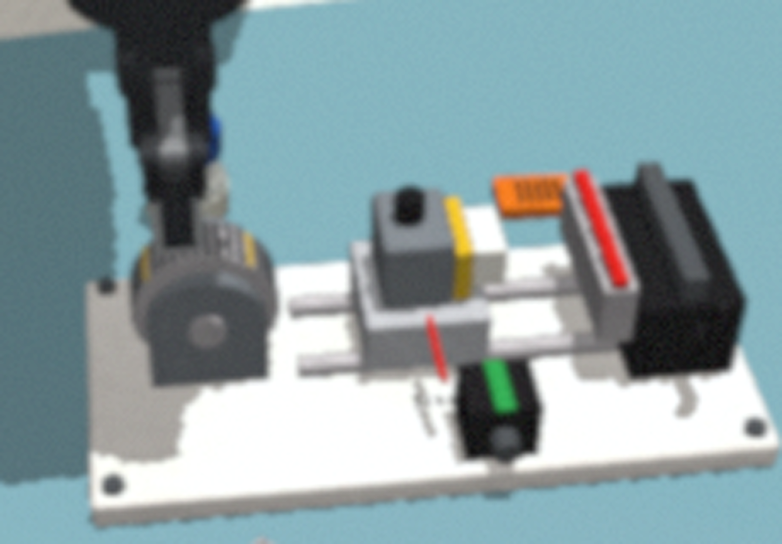

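The fingertip sits just over the wheel's rim at (178,240), slightly on the far side from the knife. The pointer is at (443,378), short of the green band at (501,385). Pressing lightly and making a first stroke.

Emit:
drive_tool(
  plan=[
    [0,0,0.1,0,0,0,0],
    [0,0,0.15,0,0,0,0],
    [0,0,0.2,0,0,0,0],
    [0,0,0.2,0,0,0,0],
  ],
)

```text
time: 3.35
tcp_pos: [0.5544, -0.0387, 0.0798]
tool_rot: [-1.569, 0.001, -1.663]
force: [-3.1, -0.7, 8.4]
finger_gap: -0.001
```

Emit:
drive_tool(
  plan=[
    [0,0,0.12,0,0,0,0],
    [0,-0.3,0.12,0,0,0,0],
    [0,-0.6,0.12,0,0,0,0],
    [0,-0.9,0.12,0,0,0,0],
    [0,-1.2,0.12,0,0,0,0],
    [0,-1.5,0.12,0,0,0,0],
    [0,-1.7,0.12,0,0,0,0],
    [0,-1.7,0.12,0,0,0,0],
  ],
)

```text
time: 4.35
tcp_pos: [0.556, -0.0216, 0.0798]
tool_rot: [-1.568, 0.001, -1.663]
force: [-2.4, -0.5, 8.6]
finger_gap: 0.002
```

```bash
cat > m.py <<'E'
from h import *
import sys
o=r.observe(); print(o["time"],o["tcp_pos"],o["force"])
s=r.snapshot("top"); c=cam(s); st=np.load("st.npy"); im=s["frame"].astype(int)
# red pointer & green band centroids, in plate frame
def inv(W):
    d=(W[:,:2]-st[:2])*1e3; a=st[2]; return np.c_[d@[np.cos(a),np.sin(a)],d@[-np.sin(a),np.cos(a)]].round(2)
x0,y0,x1,y1=280,175,325,220
w=im[y0:y1,x0:x1]; R_,G,B=w[...,0],w[...,1],w[...,2]
for n,sc,z in[("red",R_-np.maximum(G,B),.0475),("green",G-np.maximum(R_,B),.044)]:
    sc=np.where(sc>20,sc,0); yy,xx=np.nonzero(sc); v=sc[yy,xx]
    P=inv(back(c,np.c_[xx+x0,yy+y0],z))
    out=[(round(float(np.average(P[:,0][k],weights=v[k])),1),round(float(np.average(P[:,1][k],weights=v[k])),2)) for k in [np.ones(len(v),bool)]]
    print(n,len(v),out,"y range",P[:,1].min(),P[:,1].max(),"x range",P[:,0].min(),P[:,0].max())
E
python3 m.py
```

```text
4.35 [ 0.55603721 -0.02159672  0.07983721] [-2.37001505 -0.45043725  8.60752487]
red 71 [(31.6, 7.92)] y range 5.79 10.55 x range 11.36 49.01
green 115 [(51.1, 26.14)] y range 21.72 30.64 x range 36.4 66.77
```

The stroke worked: the pointer advanced about 5.3 mm for 17 mm of rim. About 18.2 mm of travel remains, or 58 mm of rim.

Emit:
drive_tool(
  plan=[
    [0,0,-0.8,0,0,0,0],
    [0,1.7,-0.8,0,0,0,0],
    [0,1.7,-0.1,0,0,0,0],
    [0,1.7,0.12,0,0,0,0],
    [0,1.7,0.12,0,0,0,0],
    [0,1.3,0.12,0,0,0,0],
    [0,0.9,0.12,0,0,0,0],
    [0,0.5,0.12,0,0,0,0],
    [0,0,0.12,0,0,0,0],
    [0,0,0.12,0,0,0,0],
  ],
)

```text
time: 5.65
tcp_pos: [0.5565, -0.0213, 0.0797]
tool_rot: [-1.567, 0.002, -1.663]
force: [-1.8, 0.8, 11.3]
finger_gap: -0.003
```

```bash
python3 m.py
```

```text
5.65 [ 0.55653707 -0.0212738   0.0797468 ] [-1.78401668  0.82857863 11.32984829]
red 81 [(32.5, 13.57)] y range 10.83 16.41 x range 10.71 49.92
green 117 [(51.1, 26.19)] y range 21.72 30.82 x range 36.4 66.77
```

Emit:
drive_tool(
  plan=[
    [0,0,-0.8,-0.1,0,0,0],
    [0,1.7,-0.8,-0.1,0,0,0],
    [0,1.7,-0.1,-0.1,0,0,0],
    [0,1.7,0.1,-0.1,0,0,0],
    [0,1.7,0.1,-0.1,0,0,0],
    [0,1.3,0.1,-0.1,0,0,0],
    [0,0.9,0.1,-0.1,0,0,0],
    [0,0.5,0.1,-0.1,0,0,0],
    [0,0,0.1,-0.1,0,0,0],
    [0,0,0.1,-0.1,0,0,0],
  ],
)

```text
time: 6.95
tcp_pos: [0.5559, -0.0209, 0.0797]
tool_rot: [-1.566, 0.003, -1.663]
force: [-2.5, 0.2, 12.0]
finger_gap: -0.003
```

```bash
python3 m.py
```

```text
6.95 [ 0.55586748 -0.02094219  0.07973764] [-2.48397705  0.21195802 12.03883728]
red 75 [(31.7, 19.3)] y range 16.68 21.73 x range 11.6 49.27
green 113 [(51.4, 26.26)] y range 21.46 30.77 x range 36.4 66.77
```

Emit:
drive_tool(
  plan=[
    [0,0,-0.8,0,0,0,0],
    [0,1.5,-0.8,0,0,0,0],
    [0,1.5,-0.1,0,0,0,0],
    [0,1.5,0.1,0,0,0,0],
    [0,1.5,0.1,0,0,0,0],
    [0,1.2,0.1,0,0,0,0],
    [0,0.8,0.1,0,0,0,0],
    [0,0.4,0.1,0,0,0,0],
    [0,0,0.1,0,0,0,0],
    [0,0,0.1,0,0,0,0],
  ],
)

```text
time: 8.25
tcp_pos: [0.5562, -0.0208, 0.0797]
tool_rot: [-1.565, 0.003, -1.663]
force: [-2.9, 0.6, 12.1]
finger_gap: -0.006
```

```bash
sed -i 's/^    print(n,len/    if n=="red": P_=P[P[:,0]>35]; v_=v[P[:,0]>35]; print("tip part y",np.average(P_[:,1],weights=v_))\n    print(n,len/' m.py; python3 m.py; python3 - <<'E'
from h import *
for n,(x,y,w,h) in dict(top=(265,170,66,60),scene=(310,200,90,95)).items():
    s=r.snapshot(n)["frame"]; k=6
    cv2.imwrite(f"pics/z_{n}.png",np.clip(cv2.resize(s[y:y+h,x:x+w,::-1],(400,380),interpolation=cv2.INTER_CUBIC)*1.4,0,255).astype(np.uint8))
cv2.imwrite("pics/z.png",np.hstack([cv2.imread("pics/z_top.png"),cv2.imread("pics/z_scene.png")]))
E
```

```text
8.25 [ 0.55624681 -0.02076062  0.07973182] [-2.94611153  0.63865097 12.05817796]
tip part y 24.26974358974359
red 65 [(29.6, 24.48)] y range 21.55 27.39 x range 11.12 48.63
green 84 [(54.8, 26.85)] y range 21.82 30.95 x range 36.4 66.77
```

View pics/z.png

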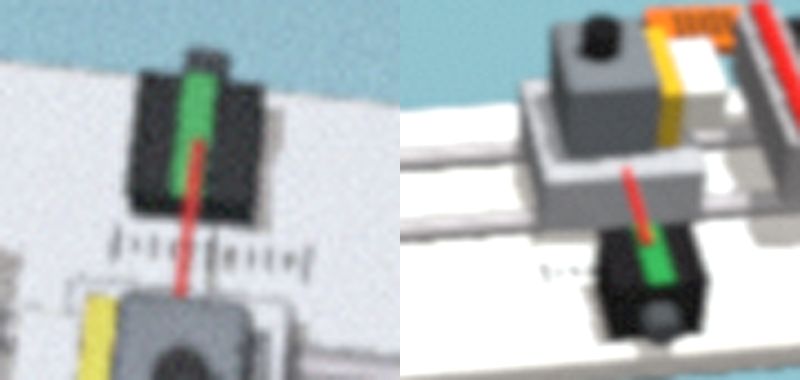

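The pointer tip (198,142 in the left crop) is already on the green band (197,130), about 1.8 mm short of its middle. I'll do a last short stroke of about 5.5 mm, then take the finger away straight up.

Emit:
drive_tool(
  plan=[
    [0,0,-0.8,0,0,0,0],
    [0,1.2,-0.8,0,0,0,0],
    [0,1.2,-0.1,0,0,0,0],
    [0,1.2,0.1,0,0,0,0],
    [0,1.2,0.1,0,0,0,0],
    [0,0.9,0.1,0,0,0,0],
    [0,0.65,0.1,0,0,0,0],
    [0,0.65,0.1,0,0,0,0],
    [0,0.65,-0.8,0,0,0,0],
    [0,0.65,-6,0,0,0,0],
  ],
)

```text
time: 9.65
tcp_pos: [0.5517, -0.0273, 0.1364]
tool_rot: [-1.574, 0.003, -1.663]
force: [1.0, 0.3, 0.7]
finger_gap: 0.004
```

Emit:
drive_tool(
  plan=[
    [0,0,-5,0,0,0,0],
    [0,0,-5,0,0,0,0],
    [0,0,-5,0,0,0,0],
  ],
)

```text
time: 10.02
tcp_pos: [0.5513, -0.0276, 0.1855]
tool_rot: [-1.575, 0.003, -1.663]
force: [0.3, 0.7, -1.0]
finger_gap: -0.002
```

```bash
python3 m.py; python3 - <<'E'
from h import *
for n,(x,y,w,h) in dict(top=(265,170,66,60),scene=(220,150,230,190)).items():
    s=r.snapshot(n)["frame"]
    cv2.imwrite(f"pics/y_{n}.png",np.clip(cv2.resize(s[y:y+h,x:x+w,::-1],(400,380),interpolation=cv2.INTER_CUBIC)*1.4,0,255).astype(np.uint8))
cv2.imwrite("pics/y.png",np.hstack([cv2.imread("pics/y_top.png"),cv2.imread("pics/y_scene.png")]))
E
```

```text
10.025 [ 0.55134272 -0.02756109  0.18547926] [ 0.28156061  0.7414184  -1.04342569]
tip part y 26.52850267379679
red 67 [(29.7, 26.61)] y range 24.2 29.26 x range 10.8 48.46
green 79 [(55.6, 25.71)] y range 21.72 30.77 x range 37.05 66.6
```

View pics/y.png

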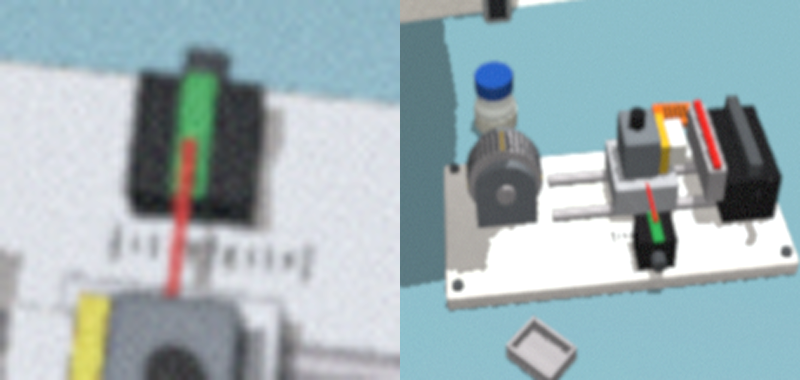

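The pointer tip (188,142, left crop) stands mid-band: 26.5 mm against a band centre of 26.2 mm. The finger is clear of everything, the block has a gap to the knife, and the jar, cassette and mould are undisturbed. Handing in.

```bash
python3 -c "
from cell import r
print(r.close_job())"
```

```text
the job is handed in; nothing more can be done
None
```

The red pointer now stands inside the green band, about 0.3 mm past its middle (the band is ±4 mm). I have handed the job in at about 10 s of the 51 s allowed.

- **Rolling:** It took five strokes of the shut fingertips on the rim, pressing with about 8–12 N. The carriage moved only through the wheel. I then lifted the finger straight up, to about 105 mm above the wheel's top.
- **Last checks:** The last top and scene pictures show the pointer on the band and the block clear of the knife. The jar, the cassette and the mould show no sign of being disturbed, though I did not measure them again. The force reading was back to the level of noise, about 1 N.
- **Disagreements:** The two cameras differed by about 2 mm on where the wheel stands, which is within their stated calibration. The final band centroid read 25.7 mm, because the pointer hides part of the band. I used 26.2 mm, from when the band was uncovered.

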